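# Unnest the sample cups and set out the sampling kit

### The arm

A 7-joint arm with a two-finger parallel gripper is mounted at the origin on the work surface. World frame = base frame: x ahead of the robot, y to its left, z up, the work surface at z = 0. Lengths are in mm, angles in rad, forces in N, time in s.
With the tool pointing down it reaches from about 425 to 875 mm from the base axis. Payload 4.7 kg.
Tool frame: the origin (TCP) lies midway between the tips of the shut fingers; the grasp point (between the pads) lies 19 mm behind it; z points along the fingers, y is the line along which they close (so a half turn about z gives the same grasp; the last joint's range is limited). The gripper opens to 87 mm and grips with 3 to 60 N. Pads are 19 mm wide; open, the fingers measure 117 mm over their backs; the gripper's body (75 mm by 190 mm) begins 51 mm behind the grasp point.
Start: joints at [1.343, 0.321, -0.07, 1.45, 0.023, 1.371, -0.057], TCP at [155.621, -631.116, 222.587] pointing down, gripper open.
Joint ranges: [-2.86, 2.86], [-0.3, 2.09], [-1.38, 1.24], [0.06, 2.45], [-1.56, 4.7], [0.09, 2.05], [-2.69, 2.69]. Speed limits (rad/s): [2.57, 2.57, 3.14, 3.14, 3.14, 3.14, 3.14].

### API

Orientations are given as a 3x3 rotation matrix whose columns are the frame's x, y, z axes.
In Python, from station import r gives the robot as it stands. Calls block until the motion is done:
- r.move_pose(position, orientation): joint-space move of the TCP to a pose.
- r.movel(position, rotation=None, v=150): straight line of the TCP; rotation=None keeps the orientation; v is the mean speed in mm/s.
- r.move_joints(angles): joint-space move.
- r.move_gripper(opening): finger opening in mm; the grip force is fixed at half the most; returns when the fingers have stopped.
- r.pause(seconds).
- r.solve_ik(position, orientation): joint angles nearest the present ones, or None.
- r.observe(): the state.
- r.snapshot(name): name is "side" or "top"; returns the picture (400x640x3 uint8, red, green, blue); there is no depth.
- r.calibration(name): a dict with "fx", "fy", "cx", "cy" (pixels), "k1" (the pictures are not rectified: a ray, as slopes to the right and down, at radius r is drawn at 1 + k1 r^2 times it, then the intrinsics apply), "rvec" (rotation vector, rad) and "tvec" (3), from world to camera coordinates, as OpenCV has them. Camera axes: x right, y down, z forward; pixel columns grow to the right and rows downward; lengths in mm; the calibration is good to about 2 mm. A picture is of the moment at which its call begins. calibration takes no time and is no camera call.
A pose or a line that the arm cannot do raises r.MotionError and nothing moves.
- r.hand_in(): hands the job in; it is judged then, once.
The state is a dict: "time_s": time; "joints": joint angles; "qvel": joint speeds; "tau": joint torques, N m; "tool_pos": TCP position; "tool_rot": TCP orientation; "contact_force": force on the tool from outside, world axes, zero at the start; "torque": the same for the moment, N m; "grip_width": finger opening in mm; "gripper_force": force on a finger pad.
Only numpy, scipy, OpenCV 4.12 (cv2) and the standard library are available. Lean on these libraries where they do the work, as an engineer would, in place of code of your own. Each camera call takes 0.05 s, during which the arm holds its last target. There are 200 camera calls.

### The job

Take apart the nest of three steel sample cups and stand each upright in the middle of a grey spot on the white strips: the tall narrow cup on the spot between the two amber bottles, the middle-sized cup on the spot behind the black-topped valve (the side away from the robot), and the short wide cup on the spot in front of the round gauge (the robot's side). When all three cups stand in place, cover the wide cup with the lid, fully seated. Do not tip a cup over at any time.

Things in the scene. Friction and masses are not known exactly. Their poses are not given: they have to be found in the camera images.
- gauge_station: Fixed white strip 250 (x) x 95 (y) x 8 mm; origin: centre of its underside; x away from the robot (turned up to 9 degrees), y left, z up. A fixed round steel gauge, dial towards the robot, 58 mm wide, top 96 mm above the table, stands at its middle. Two alike flush grey spots, 76 mm across, at y = 0: in front of the gauge at x = -85 mm (the one to use), behind it at x = +85 mm.
- valve_station: Fixed white strip 250 (x) x 95 (y) x 8 mm; origin: centre of its underside; x away from the robot (turned up to 9 degrees), y left, z up. A fixed steel valve with a black domed top, 58 mm diameter, 93 mm high, stands at its middle; flanges to 37 mm either side. Two alike flush grey spots, 76 mm across, at y = 0: in front at x = -85 mm, behind at x = +85 mm (the one to use).
- bottle_station: Fixed white strip 250 (x) x 95 (y) x 8 mm; origin: centre of its underside; x away from the robot (turned up to 9 degrees), y left, z up. Fixed amber bottles with white caps (46 mm diameter, tops 90 mm above the table) stand at x = -92 and x = +92 mm. One flush grey spot, 76 mm across, lies between them at x = 0, y = 0.
- tall_cup_mid (a point): The tall narrow cup: open brushed-steel cup, round and straight-walled, 38 mm outside diameter, 112 mm tall, wall 2.5 mm, floor 4 mm. The point is on its axis, half-way up (56 mm above its underside). At the start it is the innermost of the nest, loose inside the middle cup, standing on its floor; its rim is 35 mm above the middle cup's rim and 120 mm above the table.
- middle_cup_mid (a point): The middle cup: open brushed-steel cup, round and straight-walled, 50 mm outside diameter, 81 mm tall, wall 3 mm, floor 4 mm. The point is on its axis, half-way up (40.5 mm above its underside). At the start it stands on the wide cup's floor, loose, its rim 35 mm above the wide cup's rim and 85 mm above the table.
- wide_cup_mid (a point): The short wide cup: open brushed-steel cup, round and straight-walled, 64 mm outside diameter, 50 mm tall, wall 3 mm, floor 4 mm. The point is on its axis, half-way up (25 mm above its underside). At the start it stands on the table to one side of the strips and holds the other two.
- lid_mid (a point): The wide cup's lid: steel disc 70 mm across, 4 mm thick; tapered plug below, 6 mm deep, 50 to 42 mm across; upright black knob on top, 22 mm diameter, 30 mm tall. The point is on its axis, half-way up: 20 mm above the plug's foot, 10 mm above the disc's top. It starts level on the table. Seated (disc on the rim) the point is 39 mm above the wide cup's point.
Things that resemble listed ones, but are neither listed nor needed, are in the scene too. Leave any pink or purple look-alike of the part that bears wide_cup_mid alone.

How it is judged:
By the outcome, as a careful person would: the job done as asked, in the order asked, and still so for the second after the job is handed in, with the robot touching nothing.
It also fails if it takes over 112 s, if anything falls off the work surface, if the arm or the gripper's body presses on something with over 40 N, if the wrist force passes 120 N, or if a joint passes its speed limit or range.

## Working session

There is one attempt and no reset: what is moved stays moved. The work goes in short steps, each a Python script; the robot and the scene stay as the last script left them, time stands still between calls to the robot, and variables do not carry over. Pictures are saved under pics/ and viewed, at most 14 in all, crops included, and the job is handed in when it is done.

```bash
mkdir -p pics; ls; cat > h.py <<'E'
import numpy as np,cv2
from station import r
def cal(n):
    c=r.calibration(n);R,_=cv2.Rodrigues(np.array(c["rvec"],float));return c,R,np.array(c["tvec"],float).ravel()
def proj(n,p):
    c,R,t=cal(n);q=(R@np.atleast_2d(np.array(p,float)).T).T+t
    s=q[:,:2]/q[:,2:];s=s*(1+c["k1"]*(s**2).sum(1,keepdims=True))
    return s*[c["fx"],c["fy"]]+[c["cx"],c["cy"]]
def back(n,uv,z):
    "pixel -> world point at height z"
    c,R,t=cal(n);d=(np.array(uv,float)-[c["cx"],c["cy"]])/[c["fx"],c["fy"]];s=d.copy()
    for _ in range(30): s=d/(1+c["k1"]*(s@s))
    w=R.T@np.r_[s,1];o=-R.T@t
    return o+w*(z-o[2])/w[2]
def snap(n,f,crop=None,k=1):
    im=cv2.cvtColor(np.asarray(r.snapshot(n)),cv2.COLOR_RGB2BGR)
    if crop: x0,y0,x1,y1=crop; im=im[y0:y1,x0:x1]
    cv2.imwrite("pics/"+f+".png",cv2.resize(im,None,fx=k,fy=k,interpolation=cv2.INTER_CUBIC))
def down(a):
    "tool down, closing line y at angle a from world y... y axis=(−sin a,cos a)"
    c,s=np.cos(a),np.sin(a);y=np.array([-s,c,0]);z=np.array([0,0,-1.]);return np.c_[np.cross(y,z),y,z]
E
python3 - <<'E'
from h import *
snap("top","t0",k=1.25);snap("side","s0",k=1.25)
for n in("top","side"):
    c,R,t=cal(n);print(n,c,-R.T@t)
s=r.observe();print(s["time_s"],s["tool_rot"],s["grip_width"])
E
```

```text
pics
top {'fx': 417.1880167378312, 'fy': 417.1880167378312, 'cx': 315.2331696500392, 'cy': 197.54081975300824, 'k1': -0.007942087191717144, 'rvec': array([ 2.11212169, -2.17030893,  0.17846983]), 'tvec': array([  93.38226481,  549.94243797, 1345.22885661])} [ 331.79025886   90.81832024 1415.08475575]
side {'fx': 486.4344230141513, 'fy': 486.4344230141513, 'cx': 328.9664560958109, 'cy': 198.93652231098463, 'k1': -0.0031911557614808968, 'rvec': array([ 0.95646249, -2.26211804,  1.30151498]), 'tvec': array([471.03915453, 216.6712526 , 963.92919677])} [-164.34764083  851.6771829   667.54748316]
0.1 [[ 9.70893596e-01  2.39510670e-01 -5.14173721e-04]
 [ 2.39511202e-01 -9.70892149e-01  1.67871591e-03]
 [-9.71368575e-05 -1.75300489e-03 -9.99998459e-01]] 86.80915526094019
```

View pics/t0.png

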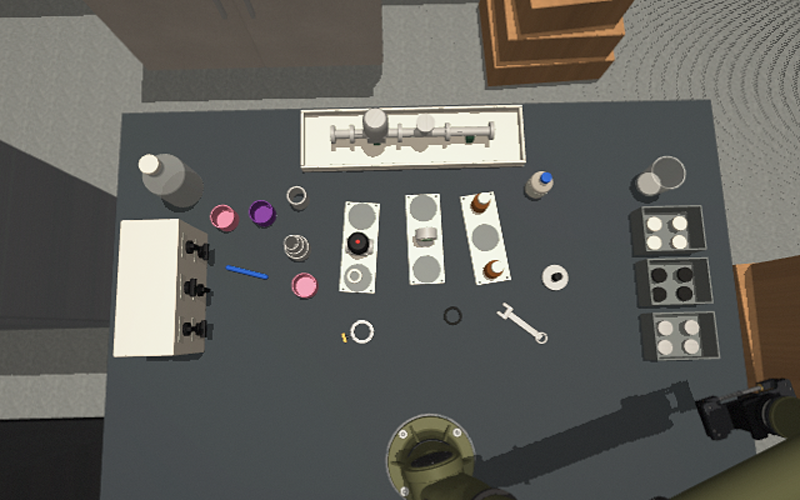

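View pics/s0.png

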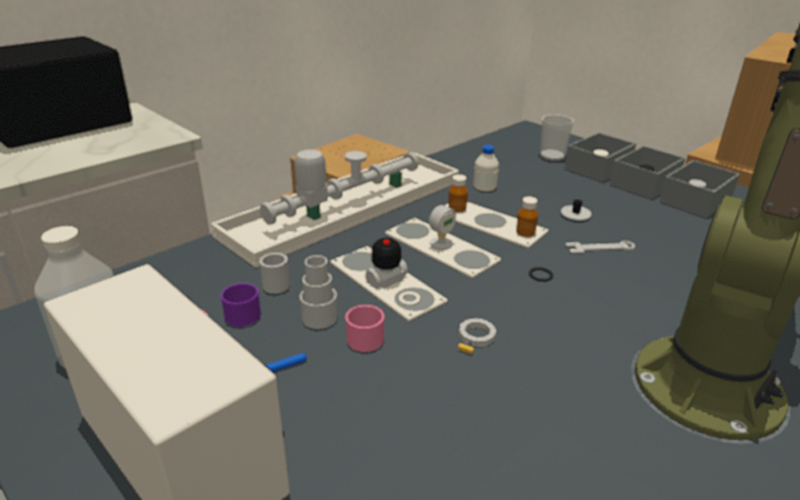

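The top view shows the nest at (295,247), the lid at (555,277), and the valve, gauge and bottle strips at x≈360, 425 and 485 (pixels at 1.25x). The pink and purple cups and the lone steel cup are decoys. I'll zoom in next.

```bash
python3 - <<'E'
from h import *
im=cv2.cvtColor(np.asarray(r.snapshot("top")),cv2.COLOR_RGB2BGR)
cv2.imwrite("pics/c1.png",cv2.resize(im[140:250,210:410],None,fx=4,fy=4,interpolation=cv2.INTER_CUBIC))
cv2.imwrite("pics/c2.png",cv2.resize(im[145:245,360:480],None,fx=5,fy=5,interpolation=cv2.INTER_CUBIC))
im=cv2.cvtColor(np.asarray(r.snapshot("side")),cv2.COLOR_RGB2BGR)
cv2.imwrite("pics/c3.png",cv2.resize(im[190:270,200:360],None,fx=5,fy=5,interpolation=cv2.INTER_CUBIC))
E
```

```text
(no output)
```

View pics/c1.png

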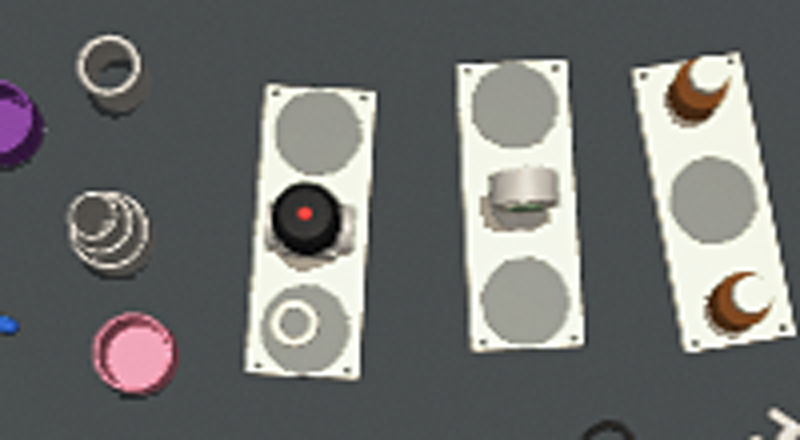

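View pics/c2.png

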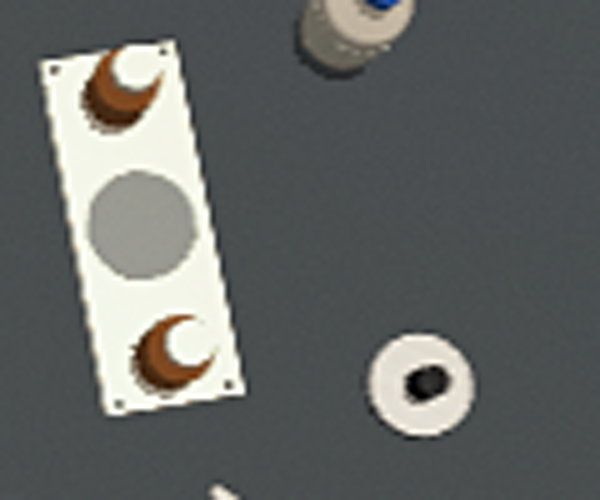

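View pics/c3.png

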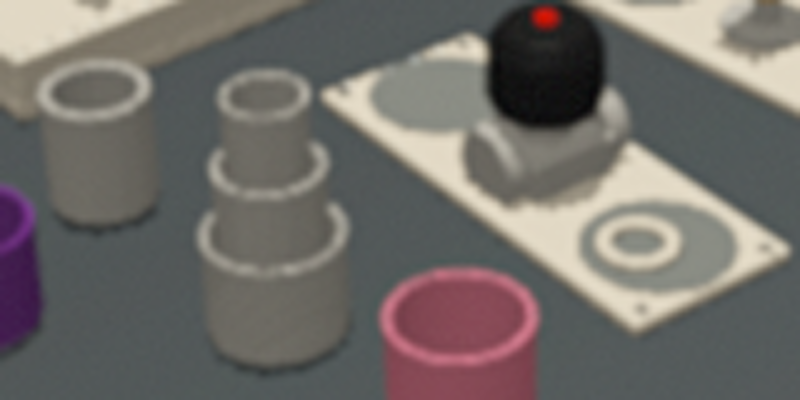

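```bash
cat > m.py <<'E'
from h import *
from scipy.optimize import least_squares
P=lambda x0,y0,k,X:[(X[0]+.5)/k-.5+x0,(X[1]+.5)/k-.5+y0]
A=lambda X:P(210,140,4,X)
B=lambda X:P(360,145,5,X)
S=lambda X:P(200,190,5,X)
np.set_printoptions(precision=1,suppress=True)
def strip(name,corn,spots,f=A):
    q=np.array([back("top",f(c),8)[:2] for c in corn])  # back-left, back-right, front-right, front-left
    m=np.array([[125,47.5],[125,-47.5],[-125,-47.5],[-125,47.5]])
    res=lambda p:((m@np.array([[np.cos(p[2]),np.sin(p[2])],[-np.sin(p[2]),np.cos(p[2])]])+p[:2])-q).ravel()
    s=least_squares(res,[*q.mean(0),0]);p=s.x
    print(name,p[:2],"deg",np.degrees(p[2]),"rms",np.sqrt((s.fun**2).mean()))
    for c,x in spots: print("   spot px",back("top",f(c),8)[:2],"model",p[:2]+x*np.array([np.cos(p[2]),np.sin(p[2])]))
strip("valve",[(267,84),(377,92),(360,380),(246,372)],[((319,132),85),((305,329),-85)])
strip("gauge",[(457,63),(568,60),(584,347),(471,352)],[((515,104),85),((526,301),-85)])
strip("bottle",[(631,69),(739,53),(796,335),(685,352)],[((713,200),0)])
strip("bottle2",[(40,62),(175,40),(244,393),(107,417)],[((142,225),0)],B)
for z,a,b in((120,(94,215),(264,97)),(85,(103,223),(269,165)),(50,(110,231),(273,233))):
    print("nest z",z,"top",back("top",A(a),z)[:2],"side",back("side",S(b),z)[:2])
print("lid disc",back("top",B((421,385)),10)[:2],"knob",back("top",B((436,381)),40)[:2])
E
python3 m.py
```

```text
valve [562.  171.8] deg -4.829527803445891 rms 0.66532872706179
   spot px [647.4 164.8] model [646.7 164.6]
   spot px [477.3 179.7] model [477.3 179. ]
gauge [580.2  -6.1] deg 0.790340265228391 rms 0.5774369449124596
   spot px [667.7  -5. ] model [665.2  -4.9]
   spot px [496.1  -8.1] model [495.2  -7.2]
bottle [ 578.6 -171.3] deg 7.753661173583063 rms 0.4814901441901792
   spot px [ 578.8 -171.8] model [ 578.6 -171.3]
bottle2 [ 578.5 -171.6] deg 7.672859899627613 rms 0.3741304525740123
   spot px [ 578.9 -172.2] model [ 578.5 -171.6]
nest z 120 top [560.2 337.1] side [559.1 340.5]
nest z 85 top [559.6 336.4] side [559.7 339.9]
nest z 50 top [558.8 337.1] side [559.  340.7]
lid disc [ 463.5 -355. ] knob [ 463.1 -355.7]
```

The two views agree to about 3 mm. First move: grip the tall cup.

```bash
cat >> h.py <<'E'
def goto(p,a):
    "joint move, tool down, closing line at angle a (either half turn, smaller last joint)"
    c=[(abs(q[6]),b) for b in (a,a+np.pi) for q in [r.solve_ik(np.array(p,float),down(b))] if q is not None]
    b=min(c)[1]; r.move_pose(np.array(p,float),down(b))
def st(m=""):
    s=r.observe();print(m,round(s["time_s"],1),np.round(s["tool_pos"],1),"w",round(s["grip_width"],1),"gf",np.round(s["gripper_force"],1),"F",np.round(s["contact_force"],1))
N=np.array([559.3,338.5]); ANG=dict(valve=np.radians(-4.8),gauge=np.radians(.8),bottle=np.radians(7.7))
E
python3 - <<'E'
from h import *
goto([*N,240],0);st()
r.movel([*N,89]);st()
r.move_gripper(30);st("grip")
r.movel([*N,215],v=150);st("lift")
snap("top","t1",(200,140,320,240),5)
snap("side","s1",(190,120,350,270),5)
E
```

```text
3.9 [559.9 337.5 239.9] w 86.8 gf 0.0 F [ 0.4 -0.1 -0.1]
 5.0 [560.  339.1  90.2] w 86.6 gf 0.0 F [0.2 0.6 0.3]
grip 5.9 [559.3 338.5  89. ] w 36.3 gf 29.9 F [-0.5  0.6 -0.2]
lift 6.9 [558.8 338.1 213.7] w 36.3 gf 29.9 F [-0.4 -0.3 -1.6]
```

View pics/s1.png

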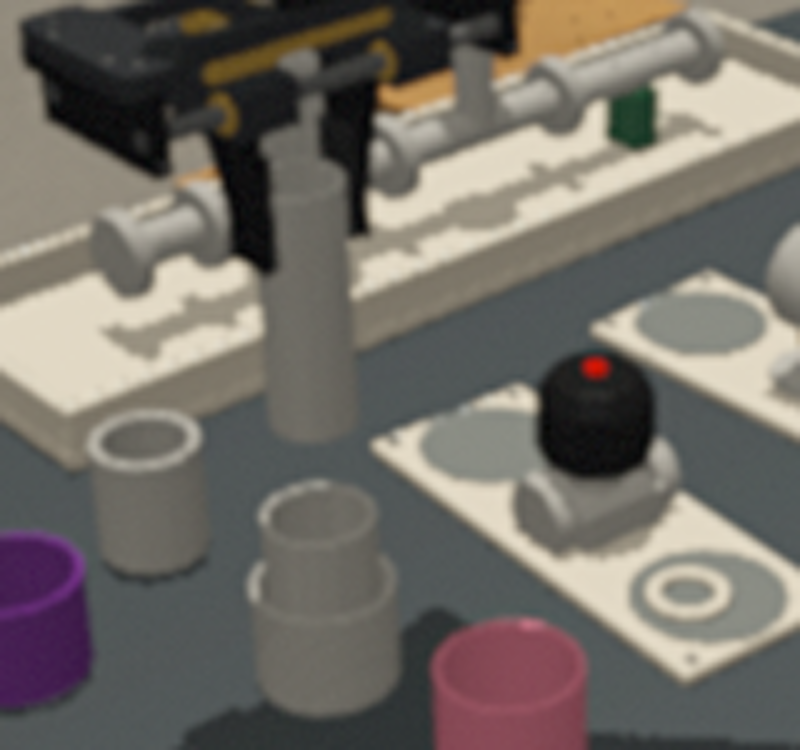

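The tall cup is held upright and clear of the nest, and the other two cups are still nested. Next I'll place it on the bottle spot.

```bash
python3 - <<'E'
from h import *
s=r.observe();p=s["tool_pos"]
print("expected bottom px crop",(proj("side",[p[0],p[1],p[2]-81])-[190,120])*5)
b=[578.6,-171.6]
goto([*b,215],ANG["bottle"]);st()
r.movel([*b,100]);r.pause(.2);r.movel([*b,89.8],v=40);r.pause(.2);st("at")
r.move_gripper(60);r.movel([*b,215]);st()
goto([*N,200],0);r.pause(.2)
snap("top","t2",(360,145,480,245),5);snap("top","t2n",(200,140,320,240),5)
snap("side","s2n",(210,190,310,270),7)
E
```

```text
expected bottom px crop [[315.82959111 418.03653825]]
 8.8 [ 579.  -170.1  214.9] w 36.4 gf 29.9 F [ 0.9 -0.2 -0.5]
at 10.6 [ 578.5 -171.6   89.7] w 36.0 gf 29.9 F [-0.1 -0.7 -1.4]
 12.3 [ 577.9 -171.4  213.8] w 60.1 gf 0.0 F [0.5 0.7 0. ]
```

View pics/t2.png

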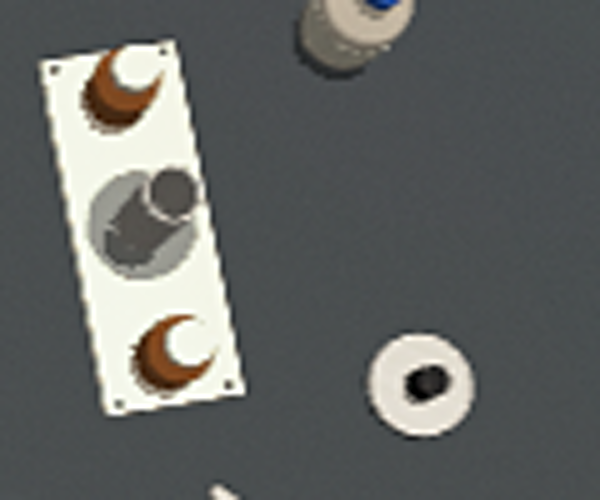

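The tall cup stands on its spot, with its rim at about (173,192). I'll check that position and move the middle cup.

```bash
cat > m2.py <<'E'
from h import *
print("tall rim",back("top",[(173.5)/5-.5+360,(192.5)/5-.5+145],120))
E
python3 m2.py; python3 - <<'E'
from h import *
r.move_gripper(85)
r.movel([*N,70]);r.movel([*N,54.5],v=50);r.pause(.1);st()
r.move_gripper(40);st("grip")
r.movel([*N,190],v=150);st("lift")
snap("side","s3",(210,120,330,260),5)
b=[646.9,164.7]
goto([*b,190],ANG["valve"]);st()
r.movel([*b,72]);r.pause(.1);r.movel([*b,59.3],v=40);r.pause(.2);st("at")
r.move_gripper(72);r.movel([*b,190]);st()
goto([*N,200],0);r.pause(.2)
snap("top","t3",(210,140,370,250),5)
snap("side","s4",(210,170,350,270),5)
E
```

```text
tall rim [ 579.92828195 -172.09516371  120.        ]
 16.8 [559.4 338.6  54.6] w 84.9 gf 0.0 F [ 0.1  0.  -0.5]
grip 17.5 [559.4 338.4  54.5] w 49.6 gf 30.0 F [ 0.5 -0.6  0.3]
lift 18.5 [558.7 338.  188.6] w 49.6 gf 30.0 F [-0.8  0.  -2.8]
 19.4 [646.6 164.9 189.5] w 49.7 gf 30.0 F [-1.3  0.2 -1.9]
at 21.1 [646.8 164.7  59.2] w 49.4 gf 30.0 F [-0.2  0.2 -2.2]
 22.8 [646.3 164.4 188.7] w 72.0 gf 0.0 F [ 1.3  0.2 -1. ]
```

View pics/t3.png

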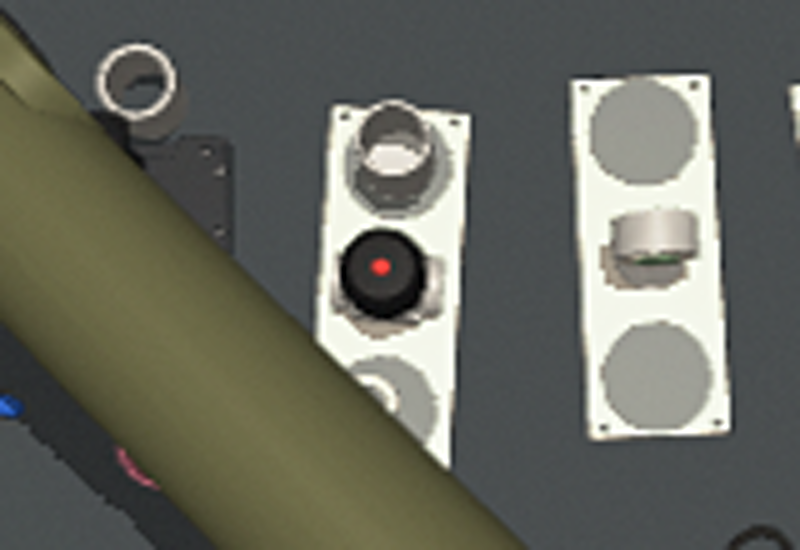

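View pics/s4.png

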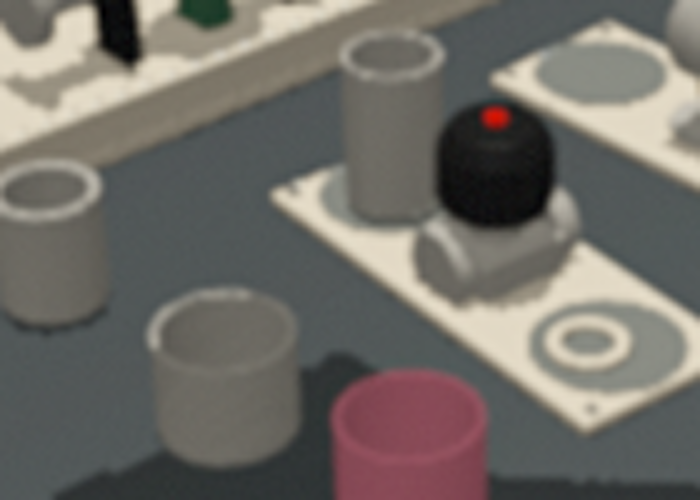

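The middle cup stands behind the valve, with its rim at about (395,139). The wide cup is alone at about (222,336) in the side crop. I'll move it now.

```bash
python3 - <<'E'
from h import *
print("mid rim",back("top",[395.5/5-.5+210,139.5/5-.5+140],89),"wide side",back("side",[222.5/5-.5+210,336.5/5-.5+170],50))
r.move_gripper(87)
r.movel([*N,65]);r.movel([*N,25],v=50);r.pause(.1);st()
r.move_gripper(55);st("grip")
r.movel([*N,190],v=150);st("lift")
b=[495.6,-7.5]
goto([*b,160],ANG["gauge"]);st()
r.movel([*b,46]);r.pause(.1);r.movel([*b,33.3],v=40);r.pause(.2);st("at")
r.move_gripper(85);r.movel([*b,160]);st()
L=[463.4,-355.2]
goto([*L,160],0);r.pause(.2);st()
snap("top","t5",(300,140,420,240),5)
snap("side","s5",(310,150,430,240),5)
E
```

```text
mid rim [646.7133639  162.78395622  89.        ] wide side [557.48739187 342.36435822  50.        ]
 26.6 [559.6 338.7  25.5] w 86.6 gf 0.0 F [-0.1 -0.5 -0.6]
grip 27.2 [559.4 338.4  25.1] w 64.1 gf 30.0 F [ 0.3 -1.   0.9]
lift 28.4 [558.8 338.  188.7] w 63.8 gf 30.0 F [-0.2 -0.5 -1.6]
 29.8 [496.2  -6.  160.3] w 63.9 gf 30.0 F [ 0.1  0.7 -1.1]
at 31.4 [495.4  -7.5  33.1] w 64.1 gf 30.0 F [-1.1  0.  -2.5]
 33.1 [494.9  -7.5 159.1] w 85.0 gf 0.0 F [ 0.2  0.2 -0.9]
 35.2 [ 463.5 -354.9  159.8] w 85.3 gf 0.0 F [-0.3 -0.2 -0.2]
```

View pics/t5.png

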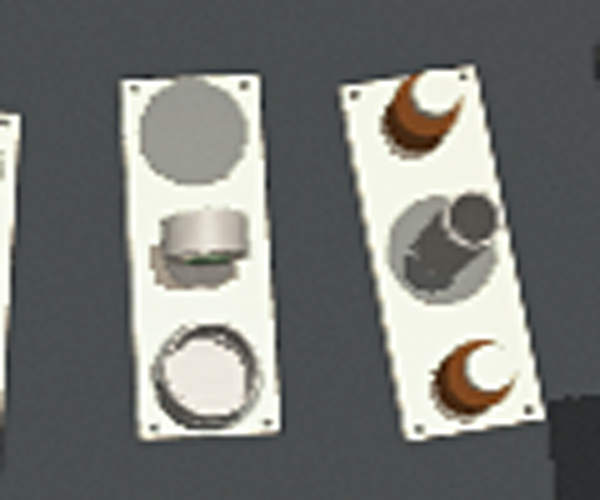

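View pics/s5.png

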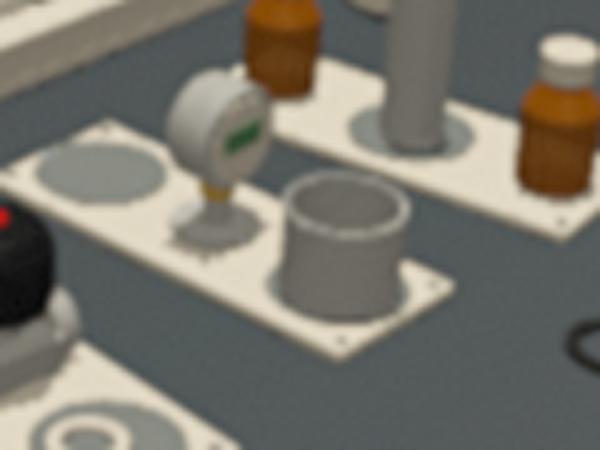

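All three cups are standing; the wide rim is centred at about (207,377). Next is the lid.

```bash
python3 - <<'E'
from h import *
w=back("top",[207.5/5-.5+300,377.5/5-.5+140],58);print("wide rim",w)
L=[463.4,-355.2]
r.move_gripper(50)
r.movel([*L,40]);r.movel([*L,13.5],v=40);r.pause(.1);st()
r.move_gripper(15);st("grip")
r.movel([*L,170],v=150);st("lift")
b=[495.4,-7.5]
goto([*b,170],ANG["gauge"]);st()
r.movel([*b,78]);r.pause(.2);st()
snap("top","t6",(310,180,390,240),8);snap("side","s6",(330,150,430,230),6)
E
```

```text
wide rim [489.85378542  -4.19892891  58.        ]
 38.0 [ 463.6 -355.4   13.8] w 49.8 gf 0.0 F [ 0.2 -0.9 -0.6]
grip 38.7 [ 463.4 -355.1   13.5] w 21.1 gf 30.0 F [0.5 0.9 0.7]
lift 39.9 [ 462.9 -354.7  169. ] w 21.1 gf 30.0 F [ 0.8 -0.1 -0.8]
 41.7 [495.3  -8.4 169.7] w 21.4 gf 30.0 F [-0.2 -0.5 -1. ]
 42.7 [496.2  -7.6  79. ] w 21.5 gf 30.0 F [-0.3 -1.  -0.8]
```

View pics/s6.png

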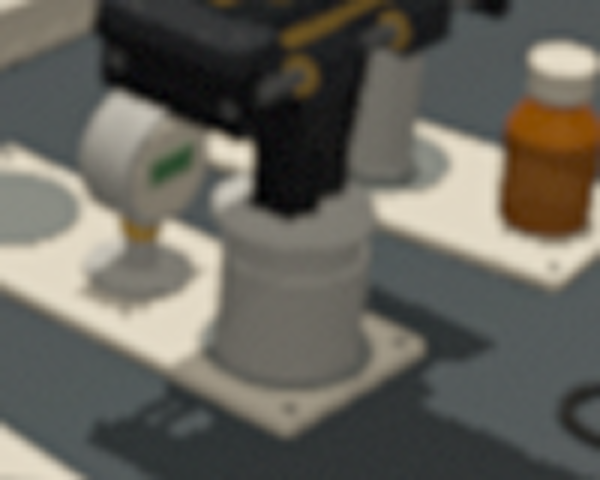

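The lid hangs level over the wide cup. The outlines are centred on each other (about 294 against 293), and the taper allows several mm. I'll lower it.

```bash
python3 - <<'E'
from h import *
b=[494.8,-7.5]
for z in (72,68,66,65.4):
    r.movel([*b,z],v=25);r.pause(.15);st("z")
    if abs(r.observe()["contact_force"][2])>12: print("contact");break
r.move_gripper(45);r.pause(.2);st("rel")
r.movel([*b,170]);
goto([463,-355,200],0);r.pause(.2);st()
snap("top","t7",(210,140,410,250),4);snap("side","s7",(310,150,430,240),6)
E
```

```text
z 43.3 [494.9  -7.4  72. ] w 21.4 gf 30.0 F [ 0.5 -1.1 -1.7]
z 43.8 [494.9  -7.5  68. ] w 21.4 gf 30.0 F [ 0.4 -0.3 -1.7]
z 44.2 [494.8  -7.5  66. ] w 21.1 gf 30.0 F [ 0.   0.1 -0.9]
z 44.6 [495.   -7.5  65.5] w 21.3 gf 30.0 F [ 0.2  0.4 -0.3]
rel 45.5 [494.8  -7.5  65.4] w 44.6 gf 0.0 F [1.3 0.4 0.4]
 48.5 [ 463.  -354.7  199.7] w 45.0 gf 0.0 F [-0.1  0.  -0.8]
```

View pics/t7.png

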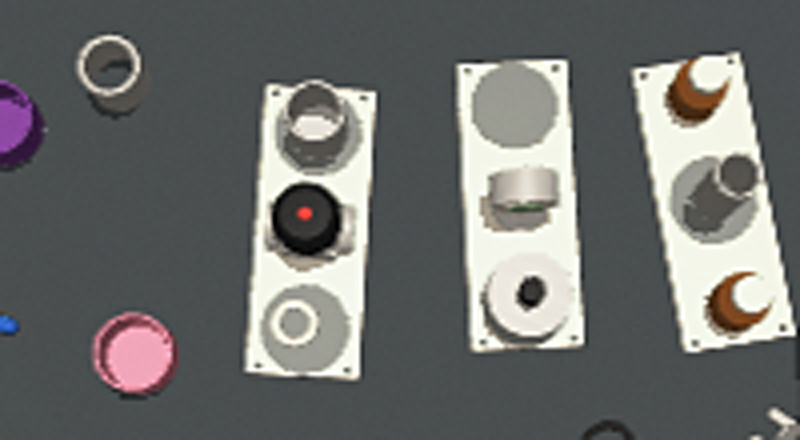

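View pics/s7.png

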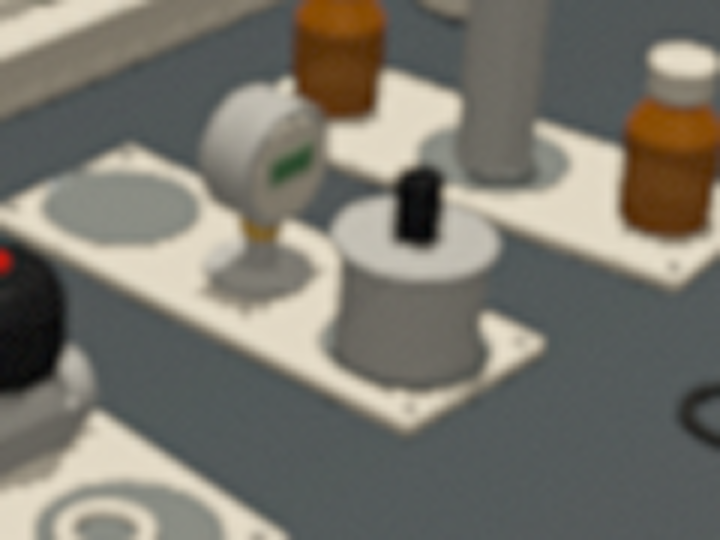

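The lid looks level on the wide cup: its disc is centred near (416,236) in the side crop and (528,297) in the top crop. One numeric check of the seating height, then I'll hand in.

```bash
python3 - <<'E'
from h import *
print("disc px expected side",[((proj("side",[494.8,-7.5,z])-[310,150]+.5)*6-.5).round(1) for z in(62,68)],
 "top",((proj("top",[494.8,-7.5,62])-[210,140]+.5)*4-.5).round(1))
E
```

```text
disc px expected side [array([[420.2, 236.3]]), array([[421.3, 223.9]])] top [[529.6 294.8]]
```

```bash
python3 -c "
from h import *
print(r.hand_in())"
```

```text
the job is handed in; nothing more can be done
None
```

I handed the job in at about 49 s: all three cups stand upright on their spots, the middle cup about 2 mm off centre by camera, and the lid's height in the side view matches fully seated on the wide cup.

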